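# Roll a capped tube into the bench jig

## Task

Roll the big steel tube under a flat hand, pressing on it only from above, over the keeper bar and on until it lies against the fence of the jig; then slide it endways along the fence until its end meets the end stop, and leave it lying there. Its thin wall dents easily, so set the hand down slowly and press lightly throughout, and keep the tube in hand while it rolls instead of shoving it from behind or letting it run away. Leave the other things on the table where they are.

Things in the scene. Friction and masses are not known exactly. Their poses are not given: they have to be found in the camera images.
- tube: Steel tube, black plugs flush in both ends, diameter 88.9 mm, length 180 mm, 0.5 to 0.8 kg, lying on the table (z = 0), 75 to 115 mm short of its place in the jig and 25 to 55 mm right of it, roughly parallel to the fence. Origin: its middle, on its axis. y: along the axis, to its left end; x and z turn as it rolls. Let go gently, it stops. 8 to 20 N of hand is plenty; over 40 N, even a knock, dents it.
- jig: Jig fixed to the table: fence, end stop, keeper bar. Origin: on the table (z = 0) below the middle of the tube when it is home; then the tube's origin is at x = 0, y = 0, z = 44.5 mm here. x: from the tube's start across the keeper bar to the fence; y: along the fence to the end stop (left, seen from the robot); z up. The hand on top of the tube travels twice as far as the tube.
- fence (a point): Fence: dark steel angle 60 x 60 x 6 mm, 60 mm high, 256 mm long. Point: middle of the top edge of its upright face, the face the tube comes against (jig frame x = 44.5 mm, y from -160 to 96 mm). Axes as the jig's.
- end_stop (a point): End stop: dark steel angle, 60 mm high, across the left end of the jig. Point: middle of the top edge of the face that the tube's left end meets (jig frame y = 90 mm, x from -24 to 40 mm). Axes as the jig's.
- keeper (a point): Keeper: 10 mm round steel bar, 235 mm long, parallel to the fence in a slot in the table, adjustable in height: it stands 2 to 9 mm proud, and how much is not measured (this point is on the table, under its middle; jig frame x = -30 mm). The tube meets it with its axis at about x = -44 to -58 mm, must be rolled over it, and then has 1 to 16 mm left to the fence.
- tape: Tape measure, black, 62 x 40 x 62 mm, standing left of the tube's start. Leave alone. Origin: centre of its underside.
- spanner: Steel combination spanner, 200 mm long, 8 mm thick, lying behind the fence. Leave alone. Origin: its middle, on the table.
- square: Try square, 125 mm steel blade on a 100 mm dark stock, lying far left. Leave alone. Origin: near its middle, on the table.
- offcut: Short open piece of 60 mm tube, 45 mm high, standing on end on the left. Leave alone. Origin: centre of its underside.
- can: White spray can, 65 mm diameter, 155 mm high, standing on the left. Leave alone. Origin: centre of its underside.
- hammer: Hammer with a wooden handle, 260 mm long, lying on the right. Leave alone. Origin: its middle, on the table.
- brush: Wire brush, 200 mm long, lying on the right. Leave alone. Origin: its middle, on the table.
There are look-alikes about, which are no part of the job. What is shaped like the tube but yellow is not meant.

How it is judged:
By the outcome, as a careful person would: the job done as asked, in the order asked, and still so for the second after the job is handed in, with the robot touching nothing.
It also fails if it takes over 72 s, if anything falls off the work surface, if the arm or the gripper's body presses on something with over 40 N, if the wrist force passes 120 N, or if a joint passes its speed limit or range.

## Robot

A 6-joint arm with a two-finger parallel gripper is mounted at the origin on the work surface. World frame = base frame: x ahead of the robot, y to its left, z up, the work surface at z = 0. Lengths are in mm, angles in rad, forces in N, time in s.
With the tool pointing down it reaches from about 350 to 875 mm from the base axis. Payload 4.2 kg.
Tool frame: the origin (TCP) lies midway between the tips of the shut fingers; the grasp point (between the pads) lies 19 mm behind it; z points along the fingers, y is the line along which they close (so a half turn about z gives the same grasp; the last joint's range is limited). The gripper opens to 85 mm and grips with 20 to 120 N. Pads are 22 mm wide; open, the fingers measure 114 mm over their backs; the gripper's body (76 mm by 85 mm) begins 54 mm behind the grasp point. The pads swing forward as they close: fully open they stand 13 mm farther back than shut.
Start: joints at [-1.064, 0.385, 0.008, 0, -1.194, -0.259], TCP at [153.312, -605.883, 231.312] pointing down, gripper open.
Joint ranges: [-3.14, 3.14], [-1.21, 2.06], [-1.07, 1.41], [-3.16, 2.05], [-2.99, -0.16], [-3.1, 3.1]. Speed limits (rad/s): [2.79, 2.79, 3.14, 3.14, 3.14, 3.14].

## Interface

Orientations are given as a unit quaternion [x, y, z, w].
In Python, from bench import read_state, get_image, job_done gives the robot as it stands.
- The arm moves only by the shell command python3 -m jog 'ROWS'. ROWS is JSON, a list of rows, each a list of 3 entries, a list of its own where there are three numbers: the shift along the world's x, y, z scaled (see below), then the turn, a rotation vector about the world's x, y, z scaled (see below), then the gripper's target within -1 to 1 (shut at 1, half-way at 0, fully open at -1). In form: [[[x, y, z], [wx, wy, wz], claw], ...]. A call has 1 to 20 rows; each row is the pose to reach, as a shift and turn from the pose commanded when the call began; what a row does not reach only later rows make up. The controller multiplies each number of a shift by 10 cm and each number of a turn by 120 degrees. A row lasts 1/10 s, in which the tool goes at most 50 mm and 8.59 degrees, less where a joint would pass 70% of its speed; a pose out of reach is approached as far as the arm can. A call with a number of a shift or a turn outside -1 to 1 is refused whole. A call with a gripper value outside its range is refused whole. The fingers move at their own pace and stop on an object; the grip force is fixed at half the most. Time passes only in rows, so rows that repeat a pose let the fingers close. It gives the time, the measured TCP pose, the force, the opening and the grip force at its end, in the units of the state.
- read_state(): the state, without advancing time (a new reading comes with each control period).
- get_image(name): name is "scene" or "top"; returns a dict with "frame" (420x560x3 uint8, red, green, blue), "range_z" (420x560 float32, mm along the optical axis (not along the pixel's ray), 0 where there is no reading), "fx", "fy", "cx", "cy" (pixels), "R" (3x3) and "t" (3): a world point X has camera coordinates R X + t. Camera axes: x right, y down, z forward; pixel columns grow to the right and rows downward; lengths in mm; the calibration is good to about 2 mm. A picture is of the moment at which its call begins.
- job_done(): hands the job in; it is judged then, once.
The state is a dict: "clock": time; "joints": joint angles; "joint_vel": joint speeds; "joint_efforts": joint torques, N m; "position": TCP position; "ee_rot": TCP orientation; "contact_force": force on the tool from outside, world axes, zero at the start; "wrist_torque": the same for the moment, N m; "gripper_width": finger opening in mm; "grasp_force": force on a finger pad.
Only numpy, scipy, OpenCV 4.12 (cv2) and the standard library are available. Lean on these libraries where they do the work, as an engineer would, in place of code of your own. Each camera call takes 0.05 s, during which the arm holds its last target. There are 200 camera calls.

## Working session

There is one attempt and no reset: what is moved stays moved. The work goes in short steps, Python scripts to look and compute and a shell command to move; the robot and the scene stay as the last step left them, time stands still between calls to the robot, and variables do not carry over. Pictures are saved under pics/ and viewed, at most 10 in all, crops included, and the job is handed in when it is done.

```bash
mkdir -p pics && cat > h.py <<'E'
import numpy as np, cv2
from bench import read_state, get_image, job_done
def pts(im):
    z=im["range_z"].astype(float); v,u=np.mgrid[:z.shape[0],:z.shape[1]]
    c=np.stack([(u-im["cx"])/im["fx"]*z,(v-im["cy"])/im["fy"]*z,z],-1)
    P=(c-np.array(im["t"]))@np.array(im["R"]); P[z==0]=np.nan
    return P
E
python3 - <<'E'
from h import *
s=read_state(); print({k:np.round(v,3) for k,v in s.items()})
for n in("top","scene"):
    im=get_image(n); np.save(f"{n}.npy",im,allow_pickle=True)
    cv2.imwrite(f"pics/{n}0.png",im["frame"][...,::-1]); print(n,np.round(im["R"],3).tolist(),np.round(im["t"]),im["fx"],np.mean(im["range_z"]>0))
E
```

```text
{'clock': np.float64(0.0), 'joints': array([-1.064e+00,  3.860e-01,  7.000e-03, -1.000e-03, -1.194e+00,
       -2.590e-01]), 'joint_vel': array([ 0.001, -0.   , -0.002, -0.001,  0.001,  0.   ]), 'joint_efforts': array([ 0.0000e+00, -3.9229e+01,  1.8840e+01,  4.1860e+00, -4.0000e-03,
        0.0000e+00]), 'position': array([ 153.149, -605.336,  230.218]), 'ee_rot': array([-0.123,  0.992,  0.001, -0.   ]), 'contact_force': array([-0.364,  0.062, -0.261]), 'wrist_torque': array([ 0.003, -0.075,  0.002]), 'grasp_force': np.float64(0.0), 'gripper_width': np.float64(85.531)}
top [[0.004, -1.0, 0.021], [-0.998, -0.006, -0.069], [0.069, -0.021, -0.997]] [ -31.  485. 1388.] 518.3768507809191 0.9961267006802721
scene [[-0.54, 0.842, 0.003], [0.667, 0.429, -0.609], [-0.514, -0.327, -0.793]] [ 283. -276. 1881.] 525.3708918336387 0.996109693877551
```

View pics/top0.png

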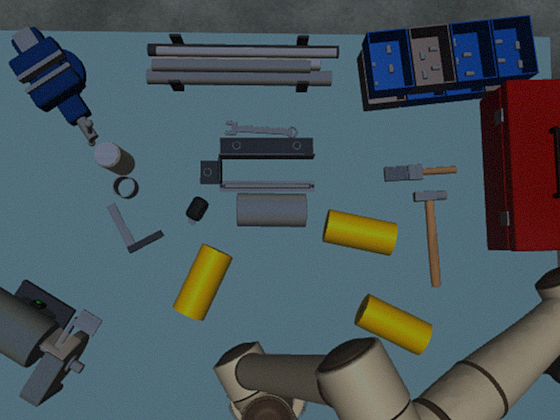

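View pics/scene0.png

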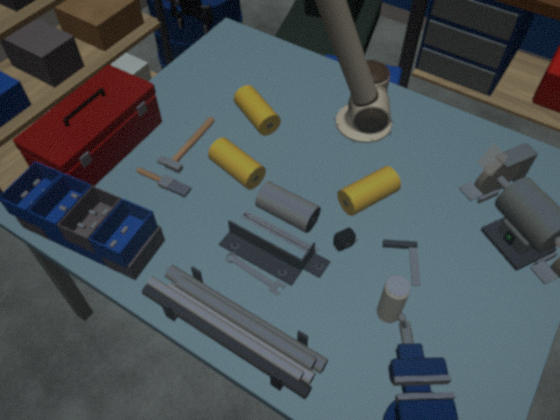

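The top view shows one grey tube at (272,210). The keeper bar is at row ~185, the fence at (267,148) and the end stop at (210,172). The tube candidates are the grey one at (272,210) and yellow ones at (360,232), (203,282) and (393,324). The grey one fits, being steel-coloured and just short of the keeper. Next I'll measure it and confirm in a crop.

```bash
python3 - <<'E'
from h import *
im=np.load("top.npy",allow_pickle=True).item(); P=pts(im)
f=im["frame"]; cv2.imwrite("pics/crop0.png",cv2.resize(f[120:240,180:340,::-1],None,fx=5,fy=5,interpolation=cv2.INTER_CUBIC))
for (u,v) in [(272,210),(300,195),(240,220),(267,140),(267,157),(225,157),(305,157),(210,172),(218,172),(218,165),(218,180),(230,187),(300,187),(197,208),(272,170),(330,300)]: print((u,v),np.round(P[v,u]),f[v,u])
for u in (240,272,300): print(u,[ (v,int(P[v,u,0]),int(round(P[v,u,2]))) for v in range(134,232,2)])
for v in (165,172,180): print(v,[(u,int(P[v,u,1]),int(round(P[v,u,2]))) for u in range(196,232,2)])
E
```

```text
(272, 210) [487. -11.  95.] [ 77  90 105]
(300, 195) [529. -84.  73.] [72 70 75]
(240, 220) [462.  71.  72.] [74 71 76]
(267, 140) [688.   3.   5.] [38 45 51]
(267, 157) [637.   2.  25.] [4 6 8]
(225, 157) [636. 116.  23.] [ 5 10  9]
(305, 157) [ 637. -101.   27.] [10 13 15]
(210, 172) [597. 158.   6.] [57 64 77]
(218, 172) [590. 131.  58.] [33 38 46]
(218, 165) [608. 131.  61.] [31 38 42]
(218, 180) [569. 131.  56.] [31 34 45]
(230, 187) [557. 104.  -2.] [58 65 61]
(300, 187) [558. -89.   2.] [61 62 58]
(197, 208) [494. 184.  65.] [34 35 37]
(272, 170) [606. -12.  -5.] [ 76 105 118]
(330, 300) [ 250. -171.   -1.] [ 73 102 116]
240 [(134, 705, -5), (136, 698, 1), (138, 692, 4), (140, 687, 4), (142, 681, 4), (144, 675, 8), (146, 670, 4), (148, 664, 6), (150, 659, 5), (152, 654, -1), (154, 638, 56), (156, 635, 42), (158, 637, 3), (160, 633, -6), (162, 627, -3), (164, 620, 3), (166, 615, 0), (168, 609, -1), (170, 604, 0), (172, 598, 2), (174, 593, -1), (176, 586, 5), (178, 582, -5), (180, 576, -2), (182, 571, -2), (184, 565, 4), (186, 559, 2), (188, 554, 0), (190, 548, 1), (192, 543, -2), (194, 530, 67), (196, 524, 76), (198, 519, 78), (200, 513, 85), (202, 507, 90), (204, 503, 85), (206, 498, 82), (208, 492, 84), (210, 487, 84), (212, 482, 88), (214, 477, 80), (216, 472, 85), (218, 466, 84), (220, 462, 72), (222, 457, 68), (224, 452, 59), (226, 449, 2), (228, 444, 1), (230, 439, 0)]Traceback (most recent call last):
  File "<stdin>", line 5, in <module>
ValueError: cannot convert float NaN to integer
```

View pics/crop0.png

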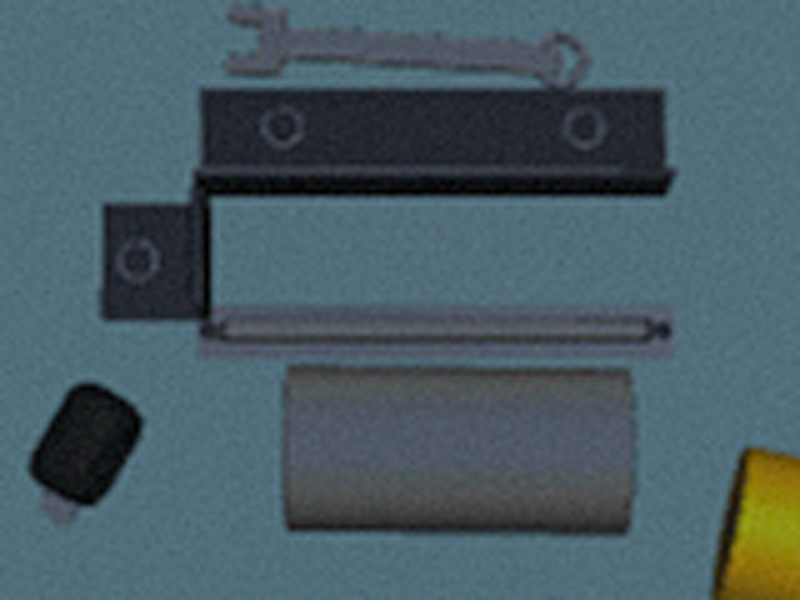

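The crop confirms the grey tube, with smooth steel between crop (285,365) and (635,532), directly short of the keeper (row 330). The fence face is at crop row ~185 and the end-stop face at column ~208. Next are fits to the depth data.

```bash
cat >> h.py <<'E'
from scipy.optimize import least_squares
R0=44.45
def cyl(P,m):
    Q=P[m]; Q=Q[~np.isnan(Q).any(1)]
    # axis at height 44.45 : x = a + b*y
    r=least_squares(lambda p: np.hypot((Q[:,0]-p[0]-p[1]*Q[:,1])/np.hypot(1,p[1]),Q[:,2]-p[2])-R0,[Q[:,0].mean(),0,44.5],loss="soft_l1",f_scale=3)
    return r.x,Q
E
python3 - <<'E'
from h import *
for n in("top","scene"):
    im=np.load(n+".npy",allow_pickle=True).item(); P=pts(im)
    X,Y,Z=P[...,0],P[...,1],P[...,2]
    m=(X>430)&(X<545)&(Y>-130)&(Y<110)&(Z>25)&(Z<100)
    p,Q=cyl(P,m); print(n,"tube a,b,zc",np.round(p,4),"y pct",np.round(np.percentile(Q[:,1],[0,.5,1,5,95,99,99.5,100]),1),len(Q))
    m=(X>615)&(X<655)&(Y>-110)&(Y<110)&(Z>12)&(Z<58)
    q=P[m]; k=np.polyfit(q[:,1],q[:,0],1); r=q[:,0]-np.polyval(k,q[:,1]); k=np.polyfit(q[abs(r)<6][:,1],q[abs(r)<6][:,0],1)
    print(" fence x=",np.round(k[::-1],4),len(q),np.percentile(r,[5,50,95]).round(1))
    m=(X>550)&(X<660)&(Y>-140)&(Y<150)&(Z>50)&(Z<70); q=P[m]
    fe=q[q[:,0]>628]; es=q[(q[:,1]>110)&(q[:,0]<625)]
    print(" fence top x",np.percentile(fe[:,0],[2,50,98]).round(1),"y",np.percentile(fe[:,1],[0,1,99,100]).round(1),"es y",np.percentile(es[:,1],[2,50,98]).round(1),"x",np.percentile(es[:,0],[1,99]).round(1),len(fe),len(es))
    m=(X>550)&(X<625)&(Y>100)&(Y<150)&(Z>12)&(Z<50); q=P[m]; print(" es face",len(q),np.percentile(q[:,1],[5,50,95]).round(1))
    tb=(X>560)&(X<625)&(Y>-100)&(Y<90); print(" table z",np.nanmedian(Z[tb]))
E
python3 - <<'E'
from h import *
# edges in top image by ray casting at known heights
im=np.load("top.npy",allow_pickle=True).item()
g=cv2.cvtColor(im["frame"],cv2.COLOR_RGB2GRAY)
print("cols crop rows 195..225"); print([ (u,int(g[200:222,u].mean())) for u in list(range(230,242))+list(range(302,312))])
for u0 in (235,295): print("rows",u0,[(v,int(g[v,u0:u0+12].mean())) for v in range(150,196)])
print("es",[(u,int(g[166:180,u].mean())) for u in range(212,228)])
E
```

```text
top tube a,b,zc [4.938144e+02 5.000000e-03 4.323820e+01] y pct [-99.  -97.  -96.5 -88.9  73.7  81.1  81.5  82.8] 2290
 fence x= [ 6.373735e+02 -5.700000e-03] 308 [-1.5 -0.6  4.4]
 fence top x [635.2 638.6 642.3] y [-120.3 -117.6  132.   132.4] es y [128.1 130.1 131.7] x [568.8 623.8] 284 44
 es face 46 [127.  127.4 131.3]
 table z -0.3104920866860057
scene tube a,b,zc [4.932947e+02 7.600000e-03 4.360280e+01] y pct [-97.9 -96.  -95.  -87.2  83.7  85.1  85.4  86.5] 1810
 fence x= [ 6.418989e+02 -3.300000e-03] 554 [-3.2  0.2  2.7]
 fence top x [632.3 641.1 645.1] y [-118.5 -116.2  133.7  135.1] es y [128.6 133.  135.6] x [571.1 623.1] 295 51
 es face 63 [133.2 134.2 135.7]
 table z 0.427127239395633
cols crop rows 195..225
[(230, 101), (231, 102), (232, 103), (233, 101), (234, 102), (235, 105), (236, 83), (237, 73), (238, 84), (239, 83), (240, 83), (241, 83), (302, 84), (303, 84), (304, 84), (305, 83), (306, 79), (307, 93), (308, 104), (309, 102), (310, 102), (311, 102)]
rows 235 [(150, 36), (151, 39), (152, 36), (153, 54), (154, 57), (155, 26), (156, 13), (157, 13), (158, 6), (159, 75)
[... 437 characters left out ...]
, (151, 37), (152, 37), (153, 50), (154, 52), (155, 30), (156, 15), (157, 15), (158, 7), (159, 74), (160, 109), (161, 103), (162, 103), (163, 101), (164, 101), (165, 101), (166, 102), (167, 101), (168, 102), (169, 102), (170, 102), (171, 102), (172, 101), (173, 101), (174, 101), (175, 102), (176, 101), (177, 102), (178, 102), (179, 102), (180, 98), (181, 94), (182, 92), (183, 74), (184, 73), (185, 93), (186, 91), (187, 60), (188, 64), (189, 94), (190, 88), (191, 95), (192, 106), (193, 84), (194, 62), (195, 73)]
es [(212, 38), (213, 39), (214, 39), (215, 39), (216, 40), (217, 32), (218, 33), (219, 46), (220, 30), (221, 2), (222, 77), (223, 107), (224, 103), (225, 101), (226, 102), (227, 102)]
```

```bash
python3 - <<'E'
from h import *
Zs=[];S=[]
for i in range(4):
    im=get_image("top"); Zs.append(pts(im)); im2=get_image("scene"); S.append(pts(im2))
P=np.mean(Zs,0); Q=np.nanmean(S,0)
for v in range(176,193): q=P[v,228:306]; print(v,np.round([np.nanmedian(q[:,0]),np.nanmean(q[:,2]),np.nanmedian(q[:,2])],2))
q=Q.reshape(-1,3); q=q[(q[:,1]>-65)&(q[:,1]<130)&(abs(q[:,2])<20)]
for x in np.arange(550,600,2): k=q[abs(q[:,0]-x)<1.5]; print(x,len(k),np.round([k[:,2].mean(),np.median(k[:,2])],2))
E
python3 -m jog '[[[0,0,0],[0,0,0],1]]'
```

```text
176 [588.31  -0.94  -1.11]
177 [585.57  -1.05  -1.18]
178 [582.8   -0.78  -0.63]
179 [580.04  -1.04  -1.13]
180 [ 5.7714e+02 -1.8000e-01 -1.7000e-01]
181 [ 5.7437e+02 -3.5000e-01 -2.7000e-01]
182 [ 5.7157e+02 -3.9000e-01 -3.2000e-01]
183 [5.6876e+02 8.0000e-02 1.9000e-01]
184 [565.55   3.74   3.51]
185 [562.8    4.45   4.27]
186 [559.99   3.88   3.78]
187 [557.68   0.69   0.72]
188 [555.03  -0.74  -0.73]
189 [ 5.5227e+02 -2.8000e-01 -4.5000e-01]
190 [ 5.4945e+02 -3.8000e-01 -1.2000e-01]
191 [546.82  -0.96  -0.94]
192 [543.94  -0.72  -0.85]
550 41 [-0.23 -0.16]
552 53 [0.14 0.11]
554 44 [0.41 0.21]
556 22 [1.51 1.51]
558 20 [3.46 3.61]
560 38 [4.79 4.84]
562 51 [4.98 4.84]
564 68 [4.16 4.25]
566 86 [2.44 2.72]
568 62 [1.06 0.77]
570 49 [0.17 0.36]
572 49 [0.12 0.35]
574 52 [0.18 0.17]
576 47 [-0.18 -0.09]
578 54 [-0.3  -0.56]
580 48 [-0.29 -0.29]
582 47 [-0.59 -0.55]
584 40 [0.01 0.06]
586 61 [-0.03  0.14]
588 55 [-0.63 -0.57]
590 47 [-0.66 -0.75]
592 51 [-0.35 -0.34]
594 53 [-0.22 -0.34]
596 55 [-0.49 -0.32]
598 52 [-0.62 -0.57]
clock: 0.6
position: [153.3, -605.9, 231.3]
ee_rot: [-0.124, 0.992, -0.0, 0.0]
contact_force: [0.5, 0.6, -1.1]
gripper_width: 73.5
grasp_force: 0.0
```

```bash
python3 -m jog '[[[0.27,0.5,0],[0,0,0.05],1],[[0.547,0.998,0],[0,0,0.105],1],[[0.547,0.998,0],[0,0,0.105],1]]' && python3 -m jog '[[[0.27,0.5,0],[0,0,0.05],1],[[0.547,0.998,0],[0,0,0.105],1],[[0.547,0.998,0],[0,0,0.105],1]]' && python3 -c "
from h import *
s=read_state();print(np.round(s['joints'],3),s['clock'])"
```

```text
clock: 0.9
position: [208.9, -503.0, 231.6]
ee_rot: [-0.234, 0.972, 0.0, 0.0]
contact_force: [0.3, -0.1, 0.4]
gripper_width: 28.2
grasp_force: 0.0
clock: 1.2
position: [263.8, -403.7, 231.8]
ee_rot: [-0.339, 0.941, -0.0, 0.0]
contact_force: [0.8, -1.4, 0.6]
gripper_width: -0.1
grasp_force: 0.0
[-6.550e-01  1.390e-01 -3.290e-01 -1.000e-03 -1.102e+00 -2.240e-01] 1.2
```

```bash
M='' ; python3 -m jog '[[[0.27,0.5,0],[0,0,0.05],1],[[0.547,0.998,0],[0,0,0.105],1],[[0.547,0.998,0],[0,0,0.105],1]]' >/dev/null && python3 -m jog '[[[0.27,0.5,0],[0,0,0.05],1],[[0.547,0.998,0],[0,0,0.105],1],[[0.547,0.998,0],[0,0,0.105],1]]' >/dev/null && python3 -m jog '[[[0.27,0.5,-0.2],[0,0,0.05],1],[[0.547,0.998,-0.5],[0,0,0.105],1],[[0.547,0.998,-0.5],[0,0,0.105],1]]' && python3 -m jog '[[[0.27,0.5,-0.3],[0,0,0.05],1],[[0.547,0.998,-0.6],[0,0,0.105],1],[[0.547,0.998,-0.6],[0,0,0.105],1],[[0.547,0.998,-0.6],[0,0,0.105],1]]' && python3 -c "
from h import *
from scipy.spatial.transform import Rotation as Ro
s=read_state();print(np.round(s['joints'],3),s['clock'],np.round(s['contact_force'],2));print(Ro.from_quat(s['ee_rot']).as_matrix().round(4))"
```

```text
clock: 2.1
position: [427.8, -104.9, 180.3]
ee_rot: [-0.625, 0.781, 0.0, -0.0]
contact_force: [-0.7, -0.4, 0.2]
gripper_width: 0.1
grasp_force: 0.0
clock: 2.5
position: [482.6, -5.2, 119.4]
ee_rot: [-0.707, 0.708, 0.001, -0.001]
contact_force: [-0.6, -0.3, -0.2]
gripper_width: -0.2
grasp_force: 0.0
[ 0.327  0.266 -0.487  0.    -0.82  -0.328] 2.5 [-0.58 -0.28 -0.15]
[[-0.0014 -1.     -0.0025]
 [-1.      0.0014 -0.0011]
 [ 0.0011  0.0025 -1.    ]]
```

```bash
python3 -m jog '[[[0,0,-0.12],[0,0,0],1],[[0,0,-0.2],[0,0,0],1],[[0,0,-0.25],[0,0,0],1],[[0,0,-0.28],[0,0,0],1],[[0,0,-0.28],[0,0,0],1]]' && python3 -m jog '[[[0,0,-0.005],[0,0,0],1],[[0,0,-0.01],[0,0,0],1],[[0,0,-0.015],[0,0,0],1],[[0,0,-0.02],[0,0,0],1],[[0,0,-0.02],[0,0,0],1]]'
```

```text
clock: 3.0
position: [481.4, -7.5, 93.3]
ee_rot: [-0.706, 0.709, -0.0, -0.0]
contact_force: [-0.3, -0.0, -0.0]
gripper_width: -0.1
grasp_force: 0.0
clock: 3.5
position: [481.5, -7.0, 91.3]
ee_rot: [-0.706, 0.708, -0.0, 0.0]
contact_force: [-0.1, 0.3, 0.9]
gripper_width: 0.1
grasp_force: 0.0
```

```bash
python3 -m jog '[[[0,0,-0.003],[0,0,0],1],[[0,0,-0.006],[0,0,0],1],[[0,0,-0.009],[0,0,0],1],[[0,0,-0.012],[0,0,0],1],[[0,0,-0.015],[0,0,0],1],[[0,0,-0.018],[0,0,0],1],[[0,0,-0.021],[0,0,0],1],[[0,0,-0.024],[0,0,0],1],[[0,0,-0.024],[0,0,0],1]]' && python3 -m jog '[[[0,0,-0.003],[0,0,0],1],[[0,0,-0.003],[0,0,0],1]]'
```

```text
clock: 4.4
position: [481.5, -7.1, 88.9]
ee_rot: [-0.706, 0.708, 0.0, -0.0]
contact_force: [-0.6, 0.1, -0.1]
gripper_width: 0.1
grasp_force: 0.0
clock: 4.6
position: [481.7, -7.1, 88.7]
ee_rot: [-0.706, 0.708, -0.0, 0.0]
contact_force: [-0.6, 0.1, 0.5]
gripper_width: 0.1
grasp_force: 0.4
```

```bash
for i in 1 2; do python3 -m jog '[[[0,0,-0.003],[0,0,0],1],[[0,0,-0.003],[0,0,0],1]]' | grep -E "pos|force"; done
```

```text
position: [481.9, -7.1, 88.7]
contact_force: [-0.3, -0.7, 2.5]
grasp_force: 1.4
position: [482.1, -7.1, 88.6]
contact_force: [-0.5, -0.3, 5.4]
grasp_force: 2.4
```

```bash
python3 -m jog '[[[0,0,-0.003],[0,0,0],1],[[0,0,-0.006],[0,0,0],1],[[0,0,-0.006],[0,0,0],1]]' | grep -E "pos|force" && python3 -m jog '[[[0.01,0,0],[0,0,0],1],[[0.03,0,0],[0,0,0],1],[[0.06,0,0],[0,0,0],1],[[0.09,0,0],[0,0,0],1],[[0.12,0,0],[0,0,0],1],[[0.15,0,0],[0,0,0],1],[[0.16,0,0],[0,0,0],1],[[0.16,0,0],[0,0,0],1]]' | grep -E "clock|pos|force"
python3 - <<'E'
from h import *
P=pts(get_image("scene"));X,Y,Z=P[...,0],P[...,1],P[...,2]
p,Q=cyl(P,(X>430)&(X<570)&(Y>-130)&(Y<110)&(Z>25)&(Z<86)&((abs(Y+7)>35))); print(np.round(p,4),np.percentile(Q[:,1],[1,99]))
E
```

```text
position: [482.7, -7.0, 88.5]
contact_force: [-0.5, -0.1, 7.5]
grasp_force: 3.8
clock: 6.1
position: [499.3, -7.1, 88.9]
contact_force: [0.3, -1.6, 8.8]
grasp_force: 4.2
[5.023754e+02 2.200000e-03 4.216830e+01] [-96.2788143   85.10116857]
```

```bash
python3 -m jog '[[[0.02,0,0],[0,0,0],1],[[0.05,0,0],[0,0,0],1],[[0.08,0,0],[0,0,0],1],[[0.11,0,0],[0,0,0],1],[[0.14,0,0],[0,0,0],1],[[0.17,0,0],[0,0,0],1],[[0.20,0,0],[0,0,0],1],[[0.23,0,0],[0,0,0],1],[[0.26,0,0],[0,0,0],1],[[0.27,0,0],[0,0,0],1],[[0.27,0,0],[0,0,0],1],[[0.27,0,0],[0,0,0],1]]' | grep -E "clock|pos|force"
python3 - <<'E'
from h import *
P=pts(get_image("scene"));X,Y,Z=P[...,0],P[...,1],P[...,2]
p,Q=cyl(P,(X>430)&(X<570)&(Y>-130)&(Y<110)&(Z>25)&(Z<86)&((abs(Y+7)>35))); print(np.round(p,4),np.percentile(Q[:,1],[1,99]))
E
```

```text
clock: 7.35
position: [525.8, -7.2, 88.5]
contact_force: [1.1, -1.3, 5.8]
grasp_force: 3.1
[5.156886e+02 2.500000e-03 4.222950e+01] [-95.91952356  84.94761628]
```

```bash
python3 -m jog '[[[0,0,0.004],[0,0,0],1],[[0,0,0.008],[0,0,0],1],[[0,0,0.012],[0,0,0],1],[[0,0,0.016],[0,0,0],1],[[0,0,0.03],[0,0,0],1],[[0,0,0.06],[0,0,0],1],[[-0.1,0,0.06],[0,0,0],1],[[-0.22,0,0.06],[0,0,0],1],[[-0.22,0,0.06],[0,0,0],1],[[-0.22,0,0.03],[0,0,0],1],[[-0.22,0,0.025],[0,0,0],1],[[-0.22,0,0.02],[0,0,0],1],[[-0.22,0,0.02],[0,0,0],1]]' | grep -E "clock|pos|force"
python3 - <<'E'
from h import *
P=pts(get_image("scene"));X,Y,Z=P[...,0],P[...,1],P[...,2]
p,Q=cyl(P,(X>430)&(X<570)&(Y>-130)&(Y<110)&(Z>25)&(Z<86)&((abs(Y+7)>35))); print(np.round(p,4),np.percentile(Q[:,1],[1,99]))
E
```

```text
clock: 8.7
position: [502.7, -7.1, 89.2]
contact_force: [-0.4, -0.1, 0.2]
grasp_force: 0.0
[5.145446e+02 5.900000e-03 4.222910e+01] [-96.03067667  84.93974121]
```

```bash
python3 -m jog '[[[0,0,-0.003],[0,0,0],1],[[0,0,-0.006],[0,0,0],1],[[0,0,-0.009],[0,0,0],1],[[0,0,-0.012],[0,0,0],1],[[0,0,-0.015],[0,0,0],1],[[0,0,-0.018],[0,0,0],1],[[0,0,-0.021],[0,0,0],1],[[0,0,-0.021],[0,0,0],1]]' | grep -E "clock|pos|force" && python3 -m jog '[[[0.01,0,0],[0,0,0],1],[[0.03,0,0],[0,0,0],1],[[0.06,0,0],[0,0,0],1],[[0.09,0,0],[0,0,0],1],[[0.12,0,0],[0,0,0],1],[[0.15,0,0],[0,0,0],1],[[0.18,0,0],[0,0,0],1],[[0.21,0,0],[0,0,0],1],[[0.24,0,0],[0,0,0],1],[[0.27,0,0],[0,0,0],1],[[0.30,0,0],[0,0,0],1],[[0.33,0,0],[0,0,0],1],[[0.36,0,0],[0,0,0],1],[[0.39,0,0],[0,0,0],1],[[0.42,0,0],[0,0,0],1],[[0.43,0,0],[0,0,0],1],[[0.43,0,0],[0,0,0],1]]' | grep -E "clock|pos|force"
python3 - <<'E'
from h import *
P=pts(get_image("scene"));X,Y,Z=P[...,0],P[...,1],P[...,2]
p,Q=cyl(P,(X>430)&(X<590)&(Y>-130)&(Y<110)&(Z>25)&(Z<86)&((abs(Y+7)>35))); print(np.round(p,4),np.percentile(Q[:,1],[1,99]))
E
```

```text
clock: 9.55
position: [503.7, -7.1, 88.6]
contact_force: [0.7, -1.4, 6.8]
grasp_force: 3.5
clock: 11.25
position: [547.0, -7.2, 88.5]
contact_force: [0.3, -1.5, 5.4]
grasp_force: 2.9
[5.370426e+02 4.300000e-03 4.229620e+01] [-96.29528265  85.14899764]
```

```bash
python3 -m jog '[[[0.02,0,0],[0,0,0],1],[[0.04,0,0],[0,0,0],1],[[0.04,0,0],[0,0,0],1]]' | grep -E "pos|force" && python3 -m jog '[[[0,0,0.004],[0,0,0],1],[[0,0,0.008],[0,0,0],1],[[0,0,0.012],[0,0,0],1],[[0,0,0.016],[0,0,0],1],[[0,0,0.04],[0,0,0],1],[[0,0,0.1],[0,0,0],1],[[-0.1,0,0.2],[0,-0.05,0],1],[[-0.36,0,0.2],[0,-0.105,0],1],[[-0.36,0,0.2],[0,-0.105,0],1],[[-0.36,0,0.2],[0,-0.105,0],1]]' | grep -E "clock|pos|rot|force"
python3 - <<'E'
from h import *
for n in("scene","top"):
    P=pts(get_image(n));X,Y,Z=P[...,0],P[...,1],P[...,2]
    p,Q=cyl(P,(X>480)&(X<590)&(Y>-130)&(Y<110)&(Z>25)&(Z<95)&((Y>35)|(Y<-50))); print(n,np.round(p,4),np.percentile(Q[:,1],[1,99]),len(Q))
E
```

```text
position: [550.2, -7.3, 88.2]
contact_force: [-1.9, -0.2, 6.1]
grasp_force: 3.4
clock: 12.6
position: [509.7, -8.1, 106.3]
ee_rot: [-0.702, 0.704, -0.077, 0.076]
contact_force: [0.9, 0.2, 1.4]
grasp_force: 0.0
scene [5.374504e+02 5.200000e-03 4.344830e+01] [-96.41387826  84.87021611] 1058
top [5.380001e+02 5.100000e-03 4.331220e+01] [-96.78610507  81.97471075] 1159
```

```bash
python3 -m jog '[[[0,0,0],[0,0,0],1]]' && cat > plan.py <<'E'
import numpy as np,sys
R,r=44.45,5
def path(X0,xb,h,p):  # tube centre after rolling path length p from X0
    cz=h-r; a0=np.sqrt((R+r)**2-(R-cz)**2); A=np.arcsin(a0/(R+r)); d0=xb-a0-X0
    if p<d0: return X0+p,R
    if p<d0+2*A*(R+r):
        a=-A+(p-d0)/(R+r); return xb+(R+r)*np.sin(a),cz+(R+r)*np.cos(a)
    return xb+a0+p-d0-2*A*(R+r),R
def tcp(X0,xb,h,p,s0,ps0,s1,ps1,L,delta):
    f=p/L; ps=ps0+(ps1-ps0)*f; s=s0+(s1-s0)*f
    X,Z=path(X0,xb,h,p); D=R-delta
    return X+D*np.sin(ps)+s*np.cos(ps),Z+D*np.cos(ps)-s*np.sin(ps),ps,X,Z
E
python3 - <<'E'
from plan import *
s0,ps0,s1,ps1=-12.5,-.22,12.5,.32; L=s1-s0+R*(ps1-ps0); print("L",L)
for d in(0,1.2): print(np.round(tcp(537.8,562.3,5.2,0,s0,ps0,s1,ps1,L,d),2))
a=tcp(537.8,562.3,5.2,0,s0,ps0,s1,ps1,L,1.2)
for p in np.arange(0,L+.1,2):
    b=tcp(537.8,562.3,5.2,p,s0,ps0,s1,ps1,L,1.2); print(p,np.round([(b[0]-a[0])/100,(b[1]-a[1])/100,(b[2]-a[2])/2.0944],3),np.round(b[3:],1))
E
```

```text
clock: 12.8
position: [515.9, -6.3, 108.5]
ee_rot: [-0.701, 0.704, -0.078, 0.079]
contact_force: [-0.0, 0.4, 0.6]
gripper_width: -0.0
grasp_force: 0.0
L 49.003
[ 5.159e+02  8.510e+01 -2.200e-01  5.378e+02  4.445e+01]
[ 5.1616e+02  8.3930e+01 -2.2000e-01  5.3780e+02  4.4450e+01]
0.0 [0. 0. 0.] [537.8  44.4]
2.0 [0.039 0.007 0.011] [539.8  44.4]
4.0 [0.076 0.02  0.021] [541.6  45.1]
6.0 [0.114 0.033 0.032] [543.5  45.9]
8.0 [0.151 0.045 0.042] [545.3  46.7]
10.0 [0.19  0.055 0.053] [547.2  47.3]
12.0 [0.228 0.065 0.063] [549.2  47.9]
14.0 [0.267 0.072 0.074] [551.1  48.4]
16.0 [0.307 0.079 0.084] [553.   48.8]
18.0 [0.346 0.083 0.095] [555.   49.1]
20.0 [0.386 0.087 0.105] [557.   49.4]
22.0 [0.425 0.089 0.116] [559.   49.5]
24.0 [0.465 0.089 0.126] [561.   49.6]
26.0 [0.505 0.088 0.137] [563.   49.6]
28.0 [0.544 0.086 0.147] [565.   49.6]
30.0 [0.584 0.082 0.158] [567.   49.4]
32.0 [0.623 0.076 0.168] [569.   49.2]
34.0 [0.662 0.069 0.179] [570.9  48.9]
36.0 [0.701 0.061 0.189] [572.9  48.5]
38.0 [0.74  0.051 0.2  ] [574.9  48. ]
40.0 [0.778 0.04  0.21 ] [576.8  47.5]
42.0 [0.816 0.028 0.221] [578.7  46.9]
44.0 [0.853 0.014 0.232] [580.6  46.2]
46.0 [ 0.89  -0.002  0.242] [582.4  45.4]
48.0 [ 0.926 -0.018  0.253] [584.2  44.5]
```

```bash
python3 -m jog '[[[0,0,0],[0,0,0],1],[[0,0,0],[0,0,0],1],[[0,0,0],[0,0,0],1]]' | grep -E "pos|force"; python3 -m jog '[[[0.01,0,-0.05],[0,0,0],1],[[0.01,0,-0.12],[0,0,0],1],[[0.01,0,-0.17],[0,0,0],1],[[0.01,0,-0.19],[0,0,0],1],[[0.01,0,-0.2],[0,0,0],1],[[0.01,0,-0.2],[0,0,0],1],[[0.01,0,-0.2],[0,0,0],1],[[0.01,0,-0.2],[0,0,0],1]]'| grep -E "clock|pos|force"
```

```text
position: [514.0, -7.0, 107.3]
contact_force: [-0.8, -0.6, 0.4]
grasp_force: 0.0
clock: 13.9
position: [514.7, -7.0, 87.6]
contact_force: [0.9, -0.6, -0.2]
grasp_force: 0.0
```

```bash
python3 -m jog '[[[0.002,0,-0.004],[0,0,0],1],[[0.004,0,-0.008],[0,0,0],1],[[0.006,0,-0.012],[0,0,0],1],[[0.008,0,-0.015],[0,0,0],1],[[0.009,0,-0.018],[0,0,0],1],[[0.01,0,-0.02],[0,0,0],1],[[0.01,0,-0.02],[0,0,0],1]]'| grep -E "clock|pos|force"; python3 -m jog '[[[0.001,0,-0.003],[0,0,0],1],[[0.002,0,-0.006],[0,0,0],1],[[0.002,0,-0.006],[0,0,0],1]]'| grep -E "clock|pos|force"
```

```text
clock: 14.6
position: [515.5, -7.1, 85.3]
contact_force: [1.1, 0.8, -0.4]
grasp_force: 0.0
clock: 14.9
position: [516.1, -7.0, 85.1]
contact_force: [-1.0, -0.2, 2.9]
grasp_force: 1.3
```

```bash
python3 -m jog '[[[0.001,0,-0.003],[0,0,0],1],[[0.002,0,-0.006],[0,0,0],1],[[0.003,0,-0.009],[0,0,0],1],[[0.003,0,-0.009],[0,0,0],1]]'| grep -E "clock|pos|force"
```

```text
clock: 15.3
position: [516.8, -7.0, 85.0]
contact_force: [-1.8, -1.0, 8.0]
grasp_force: 4.3
```

```bash
python3 -m jog '[[[0.02,0,0.003],[0,0.005,0],1],[[0.039,0,0.007],[0,0.011,0],1],[[0.058,0,0.013],[0,0.016,0],1],[[0.076,0,0.02],[0,0.021,0],1],[[0.076,0,0.02],[0,0.021,0],1]]'| grep -E "clock|pos|force"
python3 - <<'E'
from h import *
for n in("scene","top"):
    P=pts(get_image(n));X,Y,Z=P[...,0],P[...,1],P[...,2]
    p,Q=cyl(P,(X>480)&(X<600)&(Y>-130)&(Y<110)&(Z>25)&(Z<95)&((Y>35)|(Y<-50))); print(n,np.round(p,4),np.percentile(Q[:,1],[1,99]),len(Q))
E
```

```text
clock: 15.8
position: [524.0, -7.4, 87.6]
contact_force: [-5.5, -1.4, 14.6]
grasp_force: 7.9
scene [5.414268e+02 6.000000e-03 4.460640e+01] [-96.78609049  84.83361436] 1066
top [5.419473e+02 1.900000e-03 4.448240e+01] [-99.08533783  81.83680491] 970
```

```bash
python3 -m jog '[[[0.019,0,0.006],[0,0.005,0],1],[[0.038,0,0.013],[0,0.011,0],1],[[0.056,0,0.019],[0,0.016,0],1],[[0.075,0,0.025],[0,0.021,0],1]]'| grep -E "clock|pos|force"
```

```text
clock: 16.3
position: [531.4, -7.4, 90.2]
contact_force: [-4.3, -1.7, 13.6]
grasp_force: 6.8
```

```bash
python3 -m jog '[[[0.019,0,0.005],[0,0.005,0],1],[[0.039,0,0.01],[0,0.011,0],1],[[0.058,0,0.015],[0,0.016,0],1],[[0.077,0,0.02],[0,0.021,0],1],[[0.097,0,0.023],[0,0.026,0],1],[[0.116,0,0.027],[0,0.032,0],1]]'| grep -E "clock|pos|force"
python3 - <<'E'
from h import *
for n in("scene","top"):
    P=pts(get_image(n));X,Y,Z=P[...,0],P[...,1],P[...,2]
    p,Q=cyl(P,(X>480)&(X<600)&(Y>-130)&(Y<110)&(Z>25)&(Z<95)&((Y>35)|(Y<-50))); print(n,np.round(p,4),np.percentile(Q[:,1],[1,99]),len(Q))
E
```

```text
clock: 16.9
position: [543.8, -7.3, 93.1]
contact_force: [-2.2, -1.2, 10.2]
grasp_force: 5.4
scene [5.509559e+02 5.100000e-03 4.767850e+01] [-95.70641802  84.84445686] 1023
top [5.54682e+02 3.27000e-02 4.77082e+01] [-98.97913596 -50.67835484] 485
```

```bash
python3 -m jog '[[[0.02,0,0.004],[0,0.005,0],1],[[0.04,0,0.007],[0,0.01,0],1],[[0.059,0,0.009],[0,0.016,0],1],[[0.079,0,0.011],[0,0.021,0],1],[[0.099,0,0.013],[0,0.026,0],1],[[0.119,0,0.015],[0,0.031,0],1],[[0.138,0,0.016],[0,0.037,0],1],[[0.158,0,0.017],[0,0.042,0],1]]'| grep -E "clock|pos|force"
```

```text
clock: 17.8
position: [560.1, -7.2, 94.5]
contact_force: [0.1, -1.1, 7.8]
grasp_force: 4.1
```

```bash
python3 -m jog '[[[0.02,0,-0.001],[0,0.005,0],1],[[0.04,0,-0.002],[0,0.01,0],1],[[0.06,0,-0.003],[0,0.016,0],1],[[0.08,0,-0.004],[0,0.021,0],1],[[0.099,0,-0.005],[0,0.026,0],1],[[0.119,0,-0.006],[0,0.031,0],1]]'| grep -E "clock|pos|force"
python3 - <<'E'
from h import *
for n in("scene","top"):
    P=pts(get_image(n));X,Y,Z=P[...,0],P[...,1],P[...,2]
    p,Q=cyl(P,(X>500)&(X<615)&(Y>-130)&(Y<115)&(Z>25)&(Z<95)&((Y>35)|(Y<-50))); print(n,np.round(p,4),np.percentile(Q[:,1],[1,99]),len(Q))
E
```

```text
clock: 18.4
position: [572.4, -7.1, 94.0]
contact_force: [0.5, -0.9, 7.3]
grasp_force: 3.7
scene [5.65685e+02 1.90000e-03 4.86230e+01] [-97.05847199  84.92257272] 963
top [5.664863e+02 3.300000e-03 4.833680e+01] [-98.61768897  81.73762477] 1056
```

```bash
python3 -m jog '[[[0.02,0,-0.003],[0,0.005,0],1],[[0.04,0,-0.006],[0,0.011,0],1],[[0.059,0,-0.009],[0,0.016,0],1],[[0.079,0,-0.013],[0,0.021,0],1],[[0.099,0,-0.016],[0,0.026,0],1],[[0.118,0,-0.02],[0,0.032,0],1]]'| grep -E "clock|pos|force"
```

```text
clock: 19.1
position: [584.6, -7.1, 92.0]
contact_force: [1.7, -0.4, 6.6]
grasp_force: 3.5
```

```bash
python3 - <<'E'
from h import *
for n in("scene","top"):
    P=pts(get_image(n));X,Y,Z=P[...,0],P[...,1],P[...,2]
    p,Q=cyl(P,(X>500)&(X<620)&(Y>-130)&(Y<115)&(Z>25)&(Z<95)&((Y>35)|(Y<-50))); print(n,np.round(p,4),np.percentile(Q[:,1],[1,99]),len(Q))
E
```

```text
scene [5.719221e+02 4.700000e-03 4.810530e+01] [-96.58785144  84.95282591] 956
top [5.725692e+02 2.500000e-03 4.769020e+01] [-98.60911967  81.90897782] 1189
```

```bash
python3 -m jog '[[[0.02,0,-0.005],[0,0.005,0],1],[[0.039,0,-0.01],[0,0.01,0],1],[[0.058,0,-0.016],[0,0.016,0],1],[[0.078,0,-0.022],[0,0.021,0],1],[[0.097,0,-0.028],[0,0.026,0],1]]'| grep -E "clock|pos|force"
```

```text
clock: 19.7
position: [594.7, -7.1, 89.1]
contact_force: [2.1, 0.4, 6.5]
grasp_force: 3.4
```

```bash
python3 -m jog '[[[0.019,0,-0.007],[0,0.005,0],1],[[0.038,0,-0.014],[0,0.01,0],1],[[0.057,0,-0.021],[0,0.016,0],1],[[0.075,0,-0.028],[0,0.021,0],1]]'| grep -E "clock|pos|force"; python3 - <<'E'
from h import *
for n in("scene","top"):
    P=pts(get_image(n));X,Y,Z=P[...,0],P[...,1],P[...,2]
    p,Q=cyl(P,(X>500)&(X<630)&(Y>-130)&(Y<115)&(Z>25)&(Z<95)&((Y>35)|(Y<-50))); print(n,np.round(p,4),np.percentile(Q[:,1],[1,99]),len(Q))
E
```

```text
clock: 20.1
position: [602.3, -7.0, 86.1]
contact_force: [4.0, -0.4, 6.5]
grasp_force: 3.1
scene [5.807888e+02 8.000000e-04 4.532050e+01] [-96.10658968  85.07361535] 827
top [5.816201e+02 2.200000e-03 4.507930e+01] [-96.87205135  82.07440716] 1219
```

```bash
python3 -m jog '[[[0.019,0,-0.008],[0,0.005,0],1],[[0.037,0,-0.016],[0,0.011,0],1],[[0.055,0,-0.024],[0,0.015,0],1]]'| grep -E "clock|pos|force"; python3 -m jog '[[[0.018,0,-0.005],[0,0.005,0],1],[[0.036,0,-0.008],[0,0.011,0],1],[[0.036,0,-0.008],[0,0.011,0],1]]'| grep -E "clock|pos|force"; python3 - <<'E'
from h import *
for n in("scene","top"):
    P=pts(get_image(n));X,Y,Z=P[...,0],P[...,1],P[...,2]
    p,Q=cyl(P,(X>500)&(X<630)&(Y>-130)&(Y<115)&(Z>25)&(Z<95)&((Y>35)|(Y<-50))); print(n,np.round(p,4),np.percentile(Q[:,1],[1,99]),len(Q))
E
```

```text
clock: 20.5
position: [607.7, -7.0, 83.4]
contact_force: [3.2, 0.4, 5.3]
grasp_force: 3.1
clock: 20.8
position: [610.2, -7.1, 82.0]
contact_force: [3.8, -0.2, 5.9]
grasp_force: 3.7
scene [5.85004e+02 2.70000e-03 4.35641e+01] [-94.91795884  85.07757801] 713
top [5.853436e+02 4.700000e-03 4.346170e+01] [-96.87721456  82.35085102] 1223
```

```bash
python3 -m jog '[[[0.001,0,0.003],[0,0,0],1],[[0.002,0,0.006],[0,0,0],1],[[0.003,0,0.009],[0,0,0],1],[[0.004,0,0.012],[0,0,0],1],[[0.006,0,0.018],[0,0,0],1],[[0.015,0,0.05],[0,0,0],1],[[0.02,0,0.15],[0,-0.03,0],1],[[-0.1,0,0.25],[0,-0.09,0],1],[[-0.31,0,0.25],[0,-0.147,0],1],[[-0.31,0,0.25],[0,-0.147,0],1],[[-0.31,0,0.18],[0,-0.147,0],1],[[-0.31,0,0.13],[0,-0.147,0],1],[[-0.31,0,0.107],[0,-0.147,0],1],[[-0.31,0,0.107],[0,-0.147,0],1],[[-0.31,0,0.107],[0,-0.147,0],1]]' | grep -E "clock|pos|rot|force"; python3 - <<'E'
from h import *
for n in("scene","top"):
    P=pts(get_image(n));X,Y,Z=P[...,0],P[...,1],P[...,2]
    p,Q=cyl(P,(X>500)&(X<630)&(Y>-130)&(Y<115)&(Z>25)&(Z<95)&((Y>35)|(Y<-50))); print(n,np.round(p,4),np.percentile(Q[:,1],[1,99]),len(Q))
E
```

```text
clock: 22.4
position: [578.2, -7.0, 91.5]
ee_rot: [-0.706, 0.708, 0.0, -0.0]
contact_force: [-0.5, 0.3, -1.1]
grasp_force: 0.0
scene [ 5.911309e+02 -5.000000e-03  4.337030e+01] [-96.27017285  84.68558265] 846
top [ 5.921473e+02 -3.500000e-03  4.349500e+01] [-99.00933537  77.83055548] 689
```

```bash
python3 -m jog '[[[0.06,0,0],[0,0,0],1],[[0.11,0,-0.01],[0,0,0],1],[[0.11,0,-0.018],[0,0,0],1],[[0.11,0,-0.021],[0,0,0],1],[[0.11,0,-0.024],[0,0,0],1],[[0.11,0,-0.027],[0,0,0],1],[[0.11,0,-0.03],[0,0,0],1],[[0.11,0,-0.033],[0,0,0],1],[[0.11,0,-0.036],[0,0,0],1],[[0.11,0,-0.039],[0,0,0],1],[[0.11,0,-0.042],[0,0,0],1],[[0.11,0,-0.042],[0,0,0],1]]' | grep -E "clock|pos|force"; python3 -m jog '[[[0.01,0,0],[0,0,0],1],[[0.02,0,0],[0,0,0],1],[[0.02,0,0],[0,0,0],1]]' | grep -E "clock|pos|force"
```

```text
clock: 23.7
position: [588.8, -7.1, 88.9]
contact_force: [-2.2, -0.8, 5.9]
grasp_force: 3.1
clock: 24.0
position: [589.4, -7.1, 88.9]
contact_force: [-5.0, 0.4, 8.0]
grasp_force: 4.5
```

```bash
python3 -m jog '[[[-0.01,0,-0.003],[0,0,0],1],[[-0.01,0.01,-0.006],[0,0,0],1],[[-0.01,0.025,-0.006],[0,0,0],1],[[-0.01,0.04,-0.006],[0,0,0],1],[[-0.01,0.06,-0.006],[0,0,0],1],[[-0.01,0.08,-0.006],[0,0,0],1],[[-0.01,0.1,-0.006],[0,0,0],1],[[-0.01,0.1,-0.006],[0,0,0],1]]' | grep -E "clock|pos|force"; python3 - <<'E'
from h import *
for n in("scene","top"):
    P=pts(get_image(n));X,Y,Z=P[...,0],P[...,1],P[...,2]
    p,Q=cyl(P,(X>500)&(X<630)&(Y>-130)&(Y<115)&(Z>25)&(Z<86)&((Y>45)|(Y<-50))); print(n,np.round(p,4),np.percentile(Q[:,1],[1,99]),len(Q))
E
```

```text
clock: 24.8
position: [590.5, 1.9, 88.9]
contact_force: [-1.1, -4.1, 7.8]
grasp_force: 3.6
scene [ 5.919362e+02 -2.900000e-03  4.185940e+01] [-97.44989373  84.85748361] 554
top [ 5.919559e+02 -1.120000e-02  4.220020e+01] [-99.18565342  79.94063662] 616
```

```bash
python3 -m jog '[[[0,0,-0.003],[0,0,0],1],[[0,0,-0.006],[0,0,0],1],[[0,0,-0.009],[0,0,0],1],[[0,0,-0.01],[0,0,0],1],[[0,0,-0.01],[0,0,0],1]]' | grep -E "clock|pos|force";  python3 -m jog '[[[0,0.01,0],[0,0,0],1],[[0,0.025,0],[0,0,0],1],[[0,0.04,0],[0,0,0],1],[[0,0.06,0],[0,0,0],1],[[0,0.08,0],[0,0,0],1],[[0,0.1,0],[0,0,0],1]]' | grep -E "clock|pos|force"; python3 - <<'E'
from h import *
for n in("scene","top"):
    P=pts(get_image(n));X,Y,Z=P[...,0],P[...,1],P[...,2]
    p,Q=cyl(P,(X>500)&(X<630)&(Y>-130)&(Y<115)&(Z>25)&(Z<86)&((Y>55)|(Y<-50))); print(n,np.round(p,4),np.percentile(Q[:,1],[1,99]),len(Q))
E
```

```text
clock: 25.4
position: [590.5, 1.9, 88.9]
contact_force: [-2.7, -3.3, 11.8]
grasp_force: 5.8
clock: 26.0
position: [591.1, 11.3, 88.9]
contact_force: [-0.9, -7.1, 10.3]
grasp_force: 5.1
scene [5.926992e+02 3.100000e-03 4.160060e+01] [-96.76223736  84.68443642] 515
top [ 5.918876e+02 -9.600000e-03  4.247240e+01] [-99.08183156  79.89604053] 560
```

```bash
python3 -m jog '[[[0,0,-0.003],[0,0,0],1],[[0,0,-0.006],[0,0,0],1],[[0,0,-0.007],[0,0,0],1],[[0,0,-0.007],[0,0,0],1]]' | grep -E "clock|pos|force";  python3 -m jog '[[[0,0.01,0],[0,0,0],1],[[0,0.02,0],[0,0,0],1],[[0,0.03,0],[0,0,0],1],[[0,0.04,0],[0,0,0],1],[[0,0.06,0],[0,0,0],1],[[0,0.08,0],[0,0,0],1]]' | grep -E "clock|pos|force"; python3 - <<'E'
from h import *
for n in("scene","top"):
    im=get_image(n);P=pts(im);X,Y,Z=P[...,0],P[...,1],P[...,2]
    if n=="top": cv2.imwrite("pics/t1.png",cv2.resize(im["frame"][120:240,180:340,::-1],None,fx=4,fy=4))
    p,Q=cyl(P,(X>500)&(X<630)&(Y>-130)&(Y<115)&(Z>25)&(Z<86)&((Y>60)|(Y<-50))); print(n,np.round(p,4),np.percentile(Q[:,1],[1,99]),len(Q))
E
```

```text
clock: 26.5
position: [591.2, 11.5, 88.8]
contact_force: [-1.6, -4.7, 13.8]
grasp_force: 6.7
clock: 27.1
position: [591.5, 18.9, 88.8]
contact_force: [0.3, -7.8, 12.6]
grasp_force: 6.2
scene [ 5.919024e+02 -1.100000e-03  4.163360e+01] [-96.89276504  85.08181689] 485
top [ 5.92162e+02 -8.40000e-03  4.24947e+01] [-99.11677259  80.07641656] 542
```

```bash
python3 -m jog '[[[0,0,0.01],[0,0,0],1],[[0,0,0.02],[0,0,0],1],[[0,0,0.03],[0,0,0],1],[[0,0,0.04],[0,0,0],1],[[0,0,0.1],[0,0,0],1],[[0,0,0.35],[0,0,0],1],[[0.01,-0.3,0.45],[0,0,0],1],[[0.01,-0.7,0.45],[0,0,0],1],[[0.01,-0.7,0.45],[0,0,0],1]]' | grep -E "clock|pos|force"; python3 -m jog '[[[0,-0.3,0],[0,0,0],1],[[0,-0.7,0],[0,0,0],1],[[0,-0.7,0],[0,0,0],1],[[0,-0.7,-0.3],[0,0,0],1],[[0,-0.7,-0.6],[0,0,0],1],[[0,-0.7,-0.9],[0,0,0],1],[[0,-0.7,-0.96],[0,0,0],1],[[0,-0.7,-0.96],[0,0,0],1],[[0,-0.7,-0.96],[0,0,0],1]]' | grep -E "clock|pos|force"; python3 - <<'E'
from h import *
for n in("scene","top"):
    im=get_image(n);P=pts(im);X,Y,Z=P[...,0],P[...,1],P[...,2]
    p,Q=cyl(P,(X>500)&(X<630)&(Y>-95)&(Y<115)&(Z>25)&(Z<86)); print(n,np.round(p,4),np.percentile(Q[:,1],[1,99]),len(Q))
E
```

```text
clock: 28.1
position: [590.1, -51.7, 130.7]
contact_force: [-0.6, -0.7, -0.5]
grasp_force: 0.0
clock: 29.0
position: [591.7, -118.6, 35.8]
contact_force: [0.8, -0.3, -0.2]
grasp_force: 0.0
scene [ 5.90589e+02 -7.90000e-03  4.23223e+01] [-92.40665173  84.60180836] 1088
top [ 5.91169e+02 -3.80000e-03  4.25645e+01] [-94.13797076  -5.7646863 ] 458
```

```bash
python3 -m jog '[[[0,0.01,0],[0,0,0],1],[[0,0.025,0],[0,0,0],1],[[0,0.04,0],[0,0,0],1],[[0,0.055,0],[0,0,0],1],[[0,0.065,0],[0,0,0],1],[[0,0.075,0],[0,0,0],1],[[0,0.08,0],[0,0,0],1],[[0,0.085,0],[0,0,0],1],[[0,0.09,0],[0,0,0],1],[[0,0.095,0],[0,0,0],1],[[0,0.1,0],[0,0,0],1]]' | grep -E "clock|pos|force"; python3 -m jog '[[[0,0.005,0],[0,0,0],1],[[0,0.01,0],[0,0,0],1],[[0,0.015,0],[0,0,0],1],[[0,0.02,0],[0,0,0],1],[[0,0.025,0],[0,0,0],1],[[0,0.03,0],[0,0,0],1]]' | grep -E "clock|pos|force"
```

```text
clock: 30.2
position: [590.5, -109.2, 34.6]
contact_force: [-0.5, -3.9, 1.3]
grasp_force: 0.0
clock: 30.8
position: [590.6, -106.1, 34.6]
contact_force: [0.3, -5.1, 1.2]
grasp_force: 0.0
```

```bash
python3 -m jog '[[[0,0.01,0],[0,0,0],1],[[0,0.025,0],[0,0,0],1],[[0,0.04,0],[0,0,0],1],[[0,0.055,0],[0,0,0],1],[[0,0.07,0],[0,0,0],1],[[0,0.085,0],[0,0,0],1],[[0,0.1,0],[0,0,0],1],[[0,0.115,0],[0,0,0],1],[[0,0.13,0],[0,0,0],1],[[0,0.145,0],[0,0,0],1],[[0,0.16,0],[0,0,0],1],[[0,0.175,0],[0,0,0],1],[[0,0.19,0],[0,0,0],1],[[0,0.2,0],[0,0,0],1]]' | grep -E "clock|pos|force"; python3 - <<'E'
from h import *
for n in("scene","top"):
    im=get_image(n);P=pts(im);X,Y,Z=P[...,0],P[...,1],P[...,2]
    p,Q=cyl(P,(X>500)&(X<630)&(Y>-70)&(Y<122)&(Z>25)&(Z<86)); print(n,np.round(p,4),np.percentile(Q[:,1],[1,99]),len(Q))
E
```

```text
clock: 32.2
position: [590.5, -85.9, 34.5]
contact_force: [-1.1, -3.4, 2.3]
grasp_force: 0.0
scene [5.913954e+02 4.600000e-03 4.215440e+01] [-68.2818825  110.96973172] 1094
top [5.916589e+02 1.200000e-03 4.317150e+01] [-68.41398685  33.29780131] 495
```

```bash
python3 -m jog '[[[0,0.01,0],[0,0,0],1],[[0,0.025,0],[0,0,0],1],[[0,0.04,0],[0,0,0],1],[[0,0.055,0],[0,0,0],1],[[0,0.07,0],[0,0,0],1],[[0,0.085,0],[0,0,0],1],[[0,0.1,0],[0,0,0],1],[[0,0.115,0],[0,0,0],1],[[0,0.13,0],[0,0,0],1],[[0,0.14,0],[0,0,0],1]]' | grep -E "clock|pos|force"; for i in 1 2; do python3 -m jog '[[[0,0.005,0],[0,0,0],1],[[0,0.01,0],[0,0,0],1],[[0,0.015,0],[0,0,0],1]]' | grep -E "clock|pos|contact"; done
```

```text
clock: 33.3
position: [590.4, -71.9, 34.4]
contact_force: [-1.1, -4.4, 0.4]
grasp_force: 0.0
clock: 33.6
position: [590.4, -70.5, 34.4]
contact_force: [-0.3, -3.3, -0.6]
clock: 33.9
position: [590.5, -69.1, 34.5]
contact_force: [-0.2, -2.5, -0.1]
```

```bash
for i in 1 2 3; do python3 -m jog '[[[0,0.005,0],[0,0,0],1],[[0,0.01,0],[0,0,0],1]]' | grep -E "pos|contact"; done
```

```text
position: [590.5, -68.0, 34.5]
contact_force: [-0.1, -2.6, 0.2]
position: [590.5, -67.0, 34.5]
contact_force: [0.6, -3.2, -0.8]
position: [590.5, -66.5, 34.5]
contact_force: [-0.5, -6.8, -0.8]
```

```bash
python3 -m jog '[[[0,0.005,0],[0,0,0],1],[[0,0.005,0],[0,0,0],1]]' | grep -E "pos|contact"; python3 - <<'E'
from h import *
for n in("scene","top"):
    im=get_image(n);P=pts(im);X,Y,Z=P[...,0],P[...,1],P[...,2]
    if n=="scene": cv2.imwrite("pics/s2.png",cv2.resize(im["frame"][150:320,180:380,::-1],None,fx=4,fy=3.5,interpolation=cv2.INTER_CUBIC))
    p,Q=cyl(P,(X>500)&(X<630)&(Y>-45)&(Y<122)&(Z>25)&(Z<86)); print(n,np.round(p,4),np.percentile(Q[:,1],[1,99]),len(Q))
    m=(Z>70)&(Z<98)&(X>560)&(X<620)&(Y>-45)&(Y<160); print(np.percentile(P[m][:,1],[99,100]))
E
```

```text
position: [590.5, -66.5, 34.5]
contact_force: [0.0, -6.9, -1.0]
scene [5.90805e+02 1.40000e-03 4.26594e+01] [-43.31136764 120.18526989] 885
[128.93557333 130.20089285]
top [ 5.916254e+02 -4.200000e-03  4.335360e+01] [-42.97837091  55.95239203] 454
[53.78619418 56.54325648]
```

View pics/s2.png

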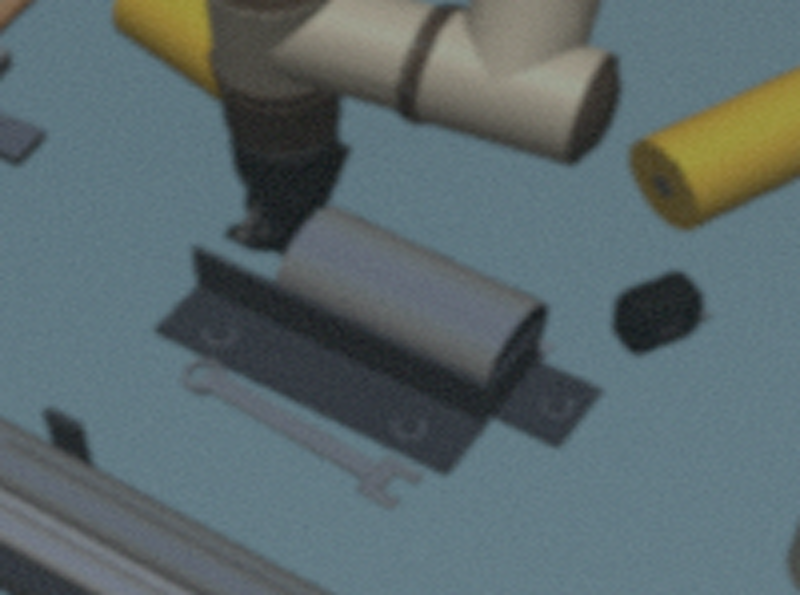

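```bash
python3 -m jog '[[[0,-0.005,0],[0,0,0],1],[[0,-0.01,0],[0,0,0],1],[[0,-0.03,0],[0,0,0],1],[[0,-0.1,0],[0,0,0],1],[[0,-0.2,0],[0,0,0],1],[[0,-0.2,0.4],[0,0,0],1],[[0,-0.2,0.8],[0,0,0],1],[[0,-0.6,0.95],[0,0,0],1],[[0,-1,0.95],[0,0,0],1],[[0,-1,0.95],[0,0,0],1],[[0,-1,0.95],[0,0,0],1]]' | grep -E "clock|pos|contact"; python3 - <<'E'
from h import *
T=[];
for n in("scene","top"):
    P=np.nanmean([pts(get_image(n)) for _ in range(3)],0);X,Y,Z=P[...,0],P[...,1],P[...,2]
    p,Q=cyl(P,(X>500)&(X<630)&(Y>-70)&(Y<122)&(Z>25)&(Z<100)); print(n,np.round(p,4),np.percentile(Q[:,1],[1,99]),len(Q), "x at y=-50,37,125",np.round(p[0]+p[1]*np.array([-50,37,125]),1))
    m=(X>615)&(X<655)&(Y>-115)&(Y<-62)&(Z>12)&(Z<58); print(" fence right part x",np.median(P[m][:,0]),m.sum())
E
```

```text
clock: 35.9
position: [590.1, -166.8, 129.3]
contact_force: [0.5, -0.3, -0.4]
scene [ 5.908853e+02 -2.200000e-03  4.383890e+01] [-50.1557228  120.63448822] 1380 x at y=-50,37,125 [591.  590.8 590.6]
 fence right part x 642.6631747066167 124
top [5.913914e+02 9.000000e-04 4.323020e+01] [ 48.63291659 121.30859189] 849 x at y=-50,37,125 [591.3 591.4 591.5]
 fence right part x nan 0
  return _methods._mean(a, axis=axis, dtype=dtype,
  ret = ret.dtype.type(ret / rcount)
```

```bash
python3 -m jog '[[[0,0.4,0],[0,0,0],1],[[0,0.8,0],[0,0,0],1],[[0,1,0],[0,0,0],1],[[0,1,0],[0,0,0],1]]' | grep -E "clock|pos|contact"; python3 -m jog '[[[-0.02,0.4,0],[0,0,0],1],[[-0.02,0.8,0],[0,0,0],1],[[-0.02,1,0],[0,0,0],1],[[-0.02,1,-0.2],[0,0,0],1],[[-0.02,1,-0.32],[0,0,0],1],[[-0.02,1,-0.38],[0,0,0],1],[[-0.02,1,-0.39],[0,0,0],1],[[-0.02,1,-0.39],[0,0,0],1]]' | grep -E "clock|pos|contact"; python3 -m jog '[[[0,0,-0.004],[0,0,0],1],[[0,0,-0.008],[0,0,0],1],[[0,0,-0.012],[0,0,0],1],[[0,0,-0.016],[0,0,0],1],[[0,0,-0.02],[0,0,0],1],[[0,0,-0.023],[0,0,0],1],[[0,0,-0.026],[0,0,0],1],[[0,0,-0.026],[0,0,0],1]]' | grep -E "clock|pos|contact"
```

```text
clock: 36.6
position: [590.7, -62.6, 129.6]
contact_force: [-0.8, -0.2, -0.3]
clock: 37.4
position: [588.7, 33.8, 90.6]
contact_force: [0.9, -0.3, 0.3]
clock: 38.2
position: [588.8, 34.4, 88.9]
contact_force: [-1.8, 0.1, 5.7]
```

```bash
for i in 1 2 3; do python3 -m jog '[[[0.005,0,0],[0,0,0],1],[[0.01,0,0],[0,0,0],1]]' | grep -E "pos|contact"; done
```

```text
position: [589.5, 34.4, 89.0]
contact_force: [-2.3, 0.8, 6.0]
position: [589.9, 34.4, 88.9]
contact_force: [-5.0, 1.6, 8.9]
position: [590.0, 34.3, 88.9]
contact_force: [-6.6, 2.3, 9.7]
```

```bash
python3 -m jog '[[[-0.005,0,0],[0,0,0],1],[[-0.012,0,0],[0,0,0],1],[[-0.014,0,0.004],[0,0,0],1],[[-0.014,0,0.008],[0,0,0],1],[[-0.014,0,0.012],[0,0,0],1],[[-0.014,0,0.016],[0,0,0],1],[[-0.014,0,0.02],[0,0,0],1],[[-0.014,0,0.024],[0,0,0],1],[[-0.014,0,0.03],[0,0,0],1],[[-0.014,0,0.05],[0,0,0],1],[[-0.014,0,0.3],[0,0,0],1],[[-0.014,0,0.7],[0,0,0],1],[[-0.014,0,1],[0,0,0],1],[[-0.1,-0.3,1],[0,0,0],1],[[-0.4,-0.8,1],[0,0,0],1],[[-0.9,-1,1],[0,0,0],1],[[-0.9,-1,1],[0,0,0],1],[[-0.9,-1,1],[0,0,0],1]]' | grep -E "clock|pos|contact"; python3 - <<'E'
from h import *
for n in("scene","top"):
    im=get_image(n)
    P=np.mean([pts(get_image(n)) for _ in range(3)],0);X,Y,Z=P[...,0],P[...,1],P[...,2]
    p,Q=cyl(P,(X>500)&(X<630)&(Y>-70)&(Y<122)&(Z>25)&(Z<100)); m=(Z>70)&(Z<98)&(X>560)&(X<620)&(Y>-80)&(Y<160)
    print(n,np.round(p,4),np.percentile(P[m][:,1],[.5,99.5]),len(Q),"x",np.round(p[0]+p[1]*np.array([-50,37,125]),1))
    if n=="top": cv2.imwrite("pics/t3.png",cv2.resize(im["frame"][100:250,170:350,::-1],None,fx=4,fy=4,interpolation=cv2.INTER_CUBIC))
E
```

```text
clock: 40.6
position: [500.3, -66.4, 188.6]
contact_force: [0.4, -0.1, 0.5]
scene [ 5.913694e+02 -4.400000e-03  4.387010e+01] [-50.58158912 129.18295154] 1340 x [591.6 591.2 590.8]
top [ 5.917437e+02 -6.700000e-03  4.345670e+01] [-52.25605196 126.31640287] 998 x [592.1 591.5 590.9]
```

View pics/t3.png

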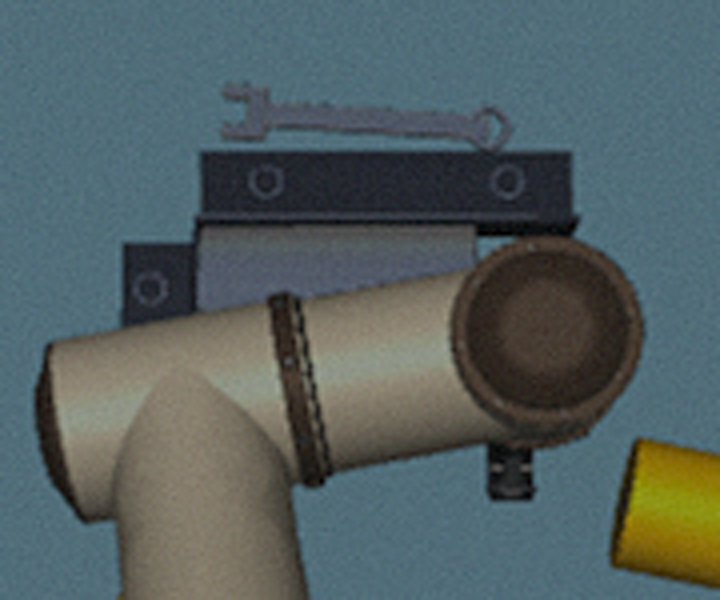

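The top view shows the tube lying flush along the fence (picture row ~225) with its left end at the end stop (column ~197). Its fitted slope (-0.004 to -0.007) matches the fence's (-0.006). The robot is clear of everything.

```bash
python3 -c "
from bench import job_done
print(job_done())"
```

```text
the job is handed in; nothing more can be done
None
```

The tube was rolled from above over the keeper to the fence, then slid to the end stop and left there at about 41 s; contact forces read at the end of each move stayed under 15 N. Two deviations: it rolled the last ~6 mm to the fence on its own when I lifted the hand, and the slide was done by pushing its right end (4–7 N) because the hand slipped on top.

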